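Feed a bar casting through the chute flap

ROBOT

A 6-joint arm with a two-finger parallel gripper is mounted at the origin on the work surface. World frame = base frame: x ahead of the robot, y to its left, z up, the work surface at z = 0. Lengths are in mm, angles in rad, forces in N, time in s.
With the tool pointing down it reaches from about 275 to 750 mm from the base axis. Payload 10.2 kg.
Tool frame: the origin (TCP) lies on the front face of the gripper's body, between the roots of the fingers; the fingertips stand 73 mm ahead of it and the grasp point (between the pads) lies ctrl.grip_depth ahead of it (ctrl.grip_depth is the distance from the TCP to the grasp point, in mm); z points along the fingers, y is the direction in which the jaws open and shut (so a half turn about z gives the same grasp; the last joint's range is limited). The gripper opens to 85 mm and grips with 20 to 120 N. Pads are 22 mm wide; open, the fingers measure 114 mm over their backs; the gripper's body (76 mm by 85 mm) begins 54 mm behind the grasp point. The pads swing forward as they close: fully open they stand 13 mm farther back than shut.
Start: joints at [-1.345, 0.313, 1.498, -0, 1.331, -0.223], TCP at [227.778, -473.021, 303.894] pointing down, gripper open.
Joint ranges: [-2.94, 2.94], [-0.97, 2.17], [0.19, 2.56], [-1.23, 4.37], [0.02, 3.11], [-2.88, 2.88]. Speed limits (rad/s): [2.39, 2.39, 3.01, 3.14, 3.14, 3.14].

INTERFACE

Orientations are given as a unit quaternion [w, x, y, z].
In Python, from rig import readout, capture, ctrl, nets gives the robot as it stands. The module is installed in compiled form; this text tells all that it offers.
- The arm moves only by the tool apply_moves, never from a script. Its argument "targets" is a list of rows, each a list of 4 numbers: the shift along the tool's x, y, z in cm, then the turn about the tool's z in degrees. A call has 1 to 8 rows; each row shifts and turns the commanded pose from where the row before left it, along the tool's axes as they then stand; what a row does not reach is not made up. A row lasts 1/10 s, in which the tool goes at most 50 mm and 8.59 degrees, less where a joint would pass 70% of its speed; a pose out of reach is approached as far as the arm can. A call with a gripper value outside its range is refused whole. "grip" is the finger opening in cm, from 0 to 8.54, set as the call begins (left out, the last holds). The fingers move at their own pace and stop on an object; "force" is the grip in N (left out, the last holds). Time passes only in rows, so rows that do not move let the fingers close. It gives the time, the measured TCP pose, the force and the opening at its end, in the units of the state.
- readout.sense(): the state, without advancing time (a new reading comes with each control period).
- capture(name): name is "scene" or "top" or "wrist"; returns a dict with "img" (480x640x3 uint8, red, green, blue), "fov_y" (degrees; the focal length in pixels is half the picture's height over the tangent of half this angle, whatever the lens; pixels are square), "cx", "cy" (the principal point, pixels), "eye" and "rotation" of the camera in the world. Camera axes: x right, y down, z forward; pixel columns grow to the right and rows downward; lengths in mm; the calibration is good to about 2 mm. A picture is of the moment at which its call begins. There is no depth.
- ctrl.finish_job(): hands the job in, once; it reports no verdict.
Trained networks look in the newest picture that a camera, given by its name, has taken for a name from the list of things; names that differ only in an ending like _2 or _b are one class to them, and where a whole thing is asked for, a point or a joint stands for the part that bears it (a point fixed in the world has none). Each returns a list of dicts, best first, with "score" (0 to 1); they miss things now and then, are a little off and sometimes report something else, mostly with a low value. They report only what shows in the picture. A call takes as long as a camera call.
- nets.boxes_of(camera, target): "location" ([column, row] as shares, 0 to 1, of the picture: columns of its width, rows of its height, amid what is visible of it).
The state is a dict: "time_s": time; "joints": joint angles; "dq": joint speeds; "tau": joint torques, N m; "eef_pos": TCP position; "ee_rot": TCP orientation; "force": force on the tool from outside, world axes, zero at the start; "wrist_torque": the same for the moment, N m; "grip_width": opening from 0.0 (shut) to 1.0 (fully open).
Only numpy, scipy, OpenCV 4.12 (cv2) and the standard library are available. Lean on these libraries where they do the work, as an engineer would, in place of code of your own. Each camera call takes 0.05 s, during which the arm holds its last target.

TASK

Push the long bar casting that lies askew on the deck of the feed chute into the guide channel and on along it, so that the casting itself pushes the hanging flap open and drops into the wooden catch crate behind. Draw your fingers back out of the guide channel before the flap has swung shut behind it, without the flap touching them, and finish with the flap hanging shut. Only push the casting, never lift it, and leave everything else where it is.

Things in the scene. Friction and masses are not known exactly. Their poses are not given: they have to be found in the camera images.
- chute: Feed chute fixed to the table. Its x axis is the feed direction (roughly the robot's left), y roughly towards the robot, z up; origin on the table under the shut flap, on the channel's centre line. In mm in this frame: smooth plywood deck, top at z 90, x -370 to 15, y -40 to 140. Steel posts 18 x 14 at x 4, y +-40 carry the flap's hinge rod (x 0, z 152); posts' tops at z 158
- fence (a point): Point on the foot of the fence's inner face, at deck height, chute frame (-245, -31, 90) mm. The wooden fence runs along the deck's far edge over its whole length, inner face at chute y -31, 12 mm thick, 16 mm high above the deck. Axes as the chute's
- channel (a point): Centre of the guide channel's entry at deck height, chute frame (-100, 0, 90) mm. The channel is 62 mm wide, between the fence and a wooden guide opposite it (inner face at chute y 31, 12 mm thick, 16 mm high above the deck, x -100 to 15); the guide's upstream end flares out from there to x -155, y 77. Axes as the chute's
- sill (a point): Middle of the deck's end edge, chute frame (15, 0, 90) mm, just behind the flap. A part whose middle is pushed past this edge tips over it and slides down into the crate by itself, so the fingers need not go under the flap. Axes as the chute's
- crate (a point): Centre of the floor of the open wooden catch crate behind the flap, chute frame (117, 0, 12) mm. Inside it measures x 15 to 219, 168 mm wide; side walls 85 mm, end wall 100 mm above the table. A slippery steel slide sheet slopes from the deck's end down to the floor at x 105. Axes as the chute's
- casting: The bar casting: dark grey metal with a bright boss and two small bright pads on top, 140 long, 50 wide, 25 thick the round boss 6 high, in the middle (mm), 0.3 to 0.65 kg; it lies flat and loose on the deck, askew, upstream of the guide channel. Origin: centre of its underside; x along its length, z up. Both ends are alike
- flap (a joint): Steel sheet flap, 58 wide, 58 high, 3 thick, 0.08 kg, hanging from the hinge rod 62 mm above the deck, lower edge 4 mm above the deck. 0 = hanging shut; grows (rad, to 1.45) as it swings away in the feed direction only. It is damped: once released it takes about 2 to 4 s to swing shut by its own weight
- plug: small round tapered aluminium casting, 44 mm across, 22 mm high, standing on the chute's deck beside the guide; leave alone. Origin: centre of its underside
- nub: small block casting, 32 x 28 x 20 mm, on the deck beside the guide; leave alone. Origin: centre of its underside
- rammer: turned wooden hand rammer standing upright on the table beyond the chute, 48 mm across, 125 mm high; leave alone. Origin: centre of its underside
- brush: bench brush lying on the table on the robot's side; leave alone. Origin: underside of its middle
- scoop: aluminium hand scoop lying on the table beyond the chute, about 260 mm long, 40 mm high; leave alone. Origin: under its pan
- wheelblank: round cast wheel blank with a hub, 80 mm across, 30 mm high, on the table beyond the chute; leave alone. Origin: centre of its underside
- bowl: steel mixing bowl, 200 mm across, on a round wooden board to the robot's right; leave alone. Origin: centre of its underside

How it is judged (in metres and radians):
On the way, in this order (a step that is already met when the one before it is completed fails the run):
1. the casting holds the flap open as it slides through on the deck (value of joint flap above 0.4 rad and x of casting in the frame of chute between -0.065 and 0.03 m and z of casting in the frame of chute between 0.07 and 0.115 m and contact force between casting and flap above 0.02 N).
2. the casting has dropped into the catch crate (x of casting in the frame of chute between 0.025 and 0.215 m and y of casting in the frame of chute between -0.085 and 0.085 m and z of casting in the frame of chute below 0.085 m), for 0.1 s.
At the end, for the whole second after the job is handed in: The casting lies at rest in the catch crate (its origin inside the crate and less than 85 mm above the table) and the flap hangs shut (under 0.12 rad) (all of step 2 and linear speed of casting below 0.02 m/s and value of joint flap below 0.12 rad); the robot touches nothing.
It fails at once if the casting is lifted more than 30 mm off the deck (height (world z) of casting above 0.12 m).
It fails at once if the flap touches the fingers (more than 0.5 N) (contact force between the fingers and flap above 0.5 N).
It fails at once if the fingers are still down in the narrow guide channel when the flap has swung shut (under 0.1 rad) behind the casting (x of casting in the frame of chute between 0.025 and 0.215 m and y of casting in the frame of chute between -0.085 and 0.085 m and z of casting in the frame of chute below 0.085 m and value of joint flap below 0.1 rad and x of the grasp point in the frame of chute between -0.1 and 0.02 m and y of the grasp point in the frame of chute between -0.04 and 0.04 m and z of the grasp point in the frame of chute below 0.125 m).
It fails at once if another loose thing is moved more than 30 mm (distance of any of plug, nub, rammer, brush, scoop, wheelblank, bowl from where it was at the start of the episode above 0.03 m).
It also fails if it takes over 51 s, if anything falls off the work surface, if the arm or the gripper's body presses on something with over 40 N, if the wrist force passes 120 N, or if a joint passes its speed limit or range.

## Working session

There is one attempt and no reset: what is moved stays moved. The work goes in short steps, Python scripts to look and compute and a tool call to move; the robot and the scene stay as the last step left them, time stands still between calls to the robot, and variables do not carry over. Pictures are saved under pics/ and viewed, and the job is handed in when it is done.

Besides the shell and the picture viewer there is one more tool, called as name(argument=value, ...) on one line, values as JSON. apply_moves: Moves the arm, as the interface text tells. Its arguments: {"type":"object","properties":{"targets":{"type":"array"},"grip":{"type":"number"},"force":{"type":"number"}},"required":["targets"]}

```bash
mkdir -p pics; ls
python3 - <<'E'
from rig import readout, capture, ctrl, nets
import cv2
print(readout.sense(), ctrl.grip_depth)
for n in ("scene","top"):
    c=capture(n); cv2.imwrite(f"pics/{n}0.png",c["img"][:,:,::-1])
    print(n,{k:c[k] for k in c if k!="img"})
    for t in ("casting","chute","flap","crate","plug","nub","rammer"):
        print(t,[(round(d["location"][0]*640),round(d["location"][1]*480),round(d["score"],2)) for d in nets.boxes_of(n,t)][:3])
E
```

```text
pics
{'time_s': 0.0, 'joints': array([-1.34538389e+00,  3.13466272e-01,  1.49841685e+00,  2.15463194e-05,
        1.33102265e+00, -2.23404319e-01]), 'dq': array([ 0.00078338,  0.00101246,  0.00063762, -0.00058164,  0.00128629,
        0.0008147 ]), 'tau': array([-3.53748155e-04, -4.12267935e+01, -2.59743601e+01, -2.02059623e-04,
        4.16290190e-03, -2.13642171e-07]), 'eef_pos': array([ 227.75108671, -472.8485543 ,  303.3343085 ]), 'ee_rot': array([-6.56570331e-04,  9.74926292e-01,  2.22527065e-01,  9.80404533e-06]), 'force': array([-0.2008353 , -0.58052293, -0.59034194]), 'wrist_torque': array([0.01289204, 0.00257765, 0.01768329]), 'grip_width': 0.9986008737345291} 53.900000000000006
scene {'fov_y': 47.23775270195799, 'cx': 326.24772896237516, 'cy': 242.09992764717933, 'eye': array([1194.51617879,  166.48194859, 1211.58145861]), 'rotation': array([-0.15566506,  0.5136772 ,  0.80989194, -0.23659919])}
casting [(318, 239, 0.9), (308, 359, 0.35)]
chute [(410, 282, 0.86)]
flap []
crate [(409, 281, 0.59), (320, 238, 0.28)]
plug [(419, 242, 0.83), (380, 388, 0.35)]
nub [(396, 235, 0.44)]
rammer [(280, 181, 0.72), (383, 388, 0.62)]
top {'fov_y': 45.32977727681836, 'cx': 335.8929292798552, 'cy': 241.17303122869603, 'eye': array([ 490.78278148, -106.08259705, 1384.39317849]), 'rotation': array([ 0.01087261, -0.70258739,  0.71102289, -0.02644226])}
casting [(346, 253, 0.8)]
chute [(249, 264, 0.72)]
flap [(225, 247, 0.5), (246, 262, 0.24)]
crate [(247, 263, 0.84)]
plug [(245, 288, 0.54)]
nub [(273, 292, 0.51)]
rammer []
```

View pics/scene0.png

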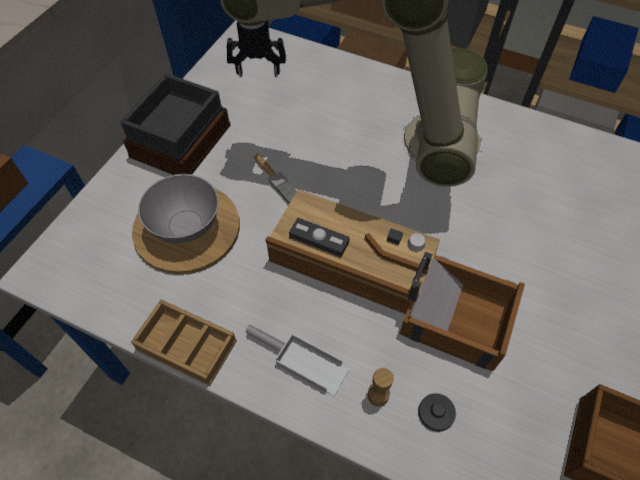

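View pics/top0.png

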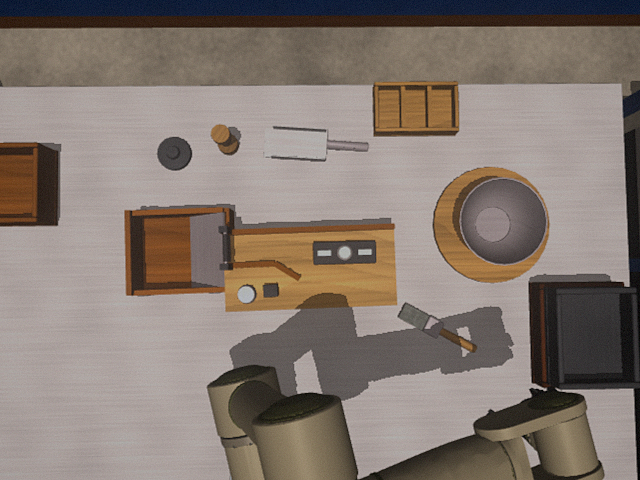

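Run:
```python
import cv2
i=cv2.imread('pics/top0.png')
cv2.imwrite('pics/top0z.png',cv2.resize(i[190:340,120:420],None,fx=2.66,fy=2.66,interpolation=cv2.INTER_CUBIC))
```

```text
(no output)
```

View pics/top0z.png

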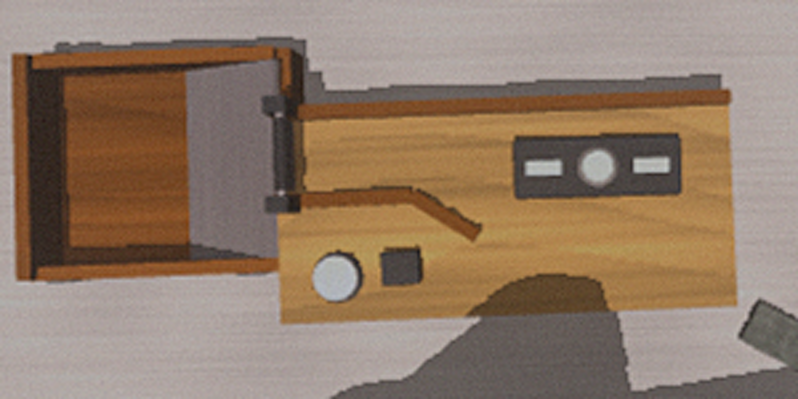

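```bash
cat > h.py <<'E'
import numpy as np
from scipy.spatial.transform import Rotation as R
def cam(c):
    q=c["rotation"]; return R.from_quat([q[1],q[2],q[3],q[0]]).as_matrix()
def unproj(c,uv,z):
    f=240/np.tan(np.radians(c["fov_y"])/2)
    d=cam(c)@np.array([(uv[0]-c["cx"])/f,(uv[1]-c["cy"])/f,1.])
    return c["eye"]+d*(z-c["eye"][2])/d[2]
def proj(c,p):
    f=240/np.tan(np.radians(c["fov_y"])/2)
    v=(np.asarray(p)-c["eye"])@cam(c); return np.array([c["cx"]+f*v[0]/v[2],c["cy"]+f*v[1]/v[2]])
E
python3 - <<'E'
from h import *
from rig import capture
import cv2
c=capture("top")
Z=lambda u,v:(120+(u+.5)/2.66-.5,190+(v+.5)/2.66-.5)
obs=[((-370,140,90),(737,304)),((15,140,90),(281,322)),((-370,-43,106),(731,90)),((4,-40,158),(274,103)),((4,40,158),(280,203)),((-370,-31,106),(731,103))]
A=[];B=[]
for p,z in obs: A.append(p[:2]);B.append(unproj(c,Z(*z),p[2])[:2])
A=np.array(A,float);B=np.array(B)
a=A-A.mean(0);b=B-B.mean(0)
th=np.arctan2((a[:,0]*b[:,1]-a[:,1]*b[:,0]).sum(),(a*b).sum())
M=np.array([[np.cos(th),-np.sin(th)],[np.sin(th),np.cos(th)]]);t=B.mean(0)-M@A.mean(0)
print(th,np.degrees(th),t); print((A@M.T+t-B).round(1))
np.savez('fr.npz',th=th,t=t)
k=np.array([(M.T@(unproj(c,Z(*z),115)[:2]-t)) for z in [(514,137),(680,134),(681,193),(515,198)]]);print(k.round(1),k.mean(0))
d=k[0]+k[3]-k[1]-k[2];print(np.degrees(np.arctan2(d[1],d[0])))
for n,z,h in[("plug",(336,277),22),("nub",(401,264),20)]:print(n,M.T@(unproj(c,Z(*z),90+h)[:2]-t))
# overlay check in scene
s=capture("scene");im=s["img"][:,:,::-1].copy()
for p in [(-370,140,90),(15,140,90),(-370,-43,106),(4,-40,158),(4,40,158),(-155,77,106),(-100,31,106),(219,84,85),(219,-84,85)]+[(*q,115) for q in k]:
    w=[*(M@np.array(p[:2])+t),p[2]];u=proj(s,w);cv2.circle(im,tuple(int(x) for x in u.round()),1,(0,255,0),-1)
cv2.imwrite('pics/ov.png',cv2.resize(im[170:390,250:540],None,fx=2.7,fy=2.7,interpolation=cv2.INTER_CUBIC))
E
```

```text
1.5945009081716632 91.35817246801314 [545.78219061 102.18199429]
[[-1.5 -0.9]
 [-0.8  0.1]
 [ 1.3 -0.4]
 [ 0.3 -0.3]
 [ 0.4  2.4]
 [ 0.3 -0.9]]
[[-186.1   -8. ]
 [-324.3   -5.7]
 [-323.2   43.4]
 [-185.2   42.6]] [-254.69724765   18.08474605]
-0.6528420567825955
plug [-35.11116224 102.50604887]
nub [-88.83799328  93.82353781]
```

View pics/ov.png

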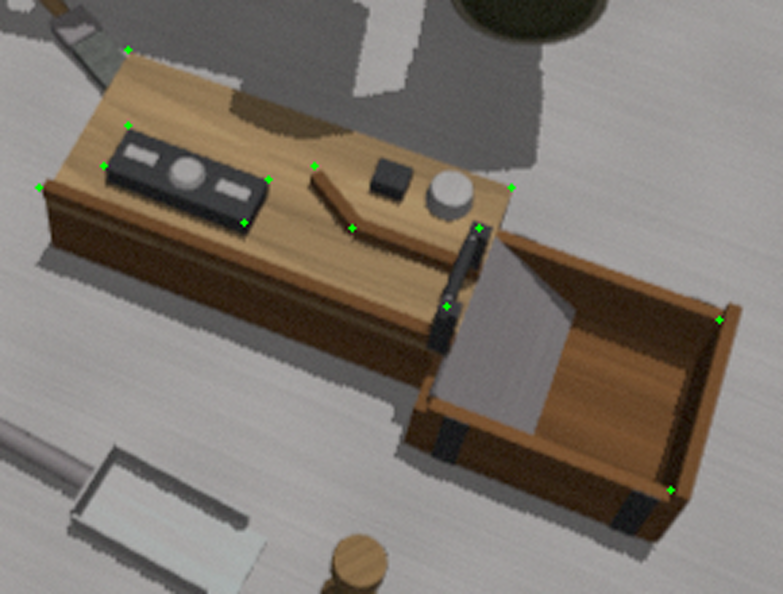

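apply_moves(targets=[[0,0,0,8.1],[0,0,0,8.1],[0,0,0,8.1],[3.0,-3.7,0,0],[3.0,-3.7,0,0],[3.0,-3.7,0,0],[3.0,-3.7,0,0],[3.0,-3.7,0,0]], grip=6)

```text
time_s: 1.7
eef_pos: [374.0, -282.7, 304.1]
ee_rot: [0.0, 1.0, 0.012, 0.0]
force: [1.1, -1.4, -1.0]
grip_width: 0.699
```

```bash
cat >> h.py <<'E'
_f=np.load('fr.npz');th=float(_f['th']);t=_f['t'];M=np.array([[np.cos(th),-np.sin(th)],[np.sin(th),np.cos(th)]])
def where():
    from rig import readout
    s=readout.sense();p=s["eef_pos"];q=s["ee_rot"];r=R.from_quat([q[1],q[2],q[3],q[0]]).as_matrix()
    print("t",round(s["time_s"],2),"chute xy",(M.T@(p[:2]-t)).round(1),"z",p[2].round(1),"toolx ang-chute(-y) deg",(np.degrees(np.arctan2(r[1,0],r[0,0])-th)+90).round(2),"F",s["force"].round(1),"w",round(s["grip_width"],3))
    return s,r
E
python3 -c "
from h import *
where()"
```

```text
t 1.7 chute xy [-380.7  180.9] z 304.1 toolx ang-chute(-y) deg 0.04 F [ 1.1 -1.4 -1. ] w 0.699
```

apply_moves(targets=[[2.7,-3.1,0,0],[2.7,-3.1,0,0],[2.7,-3.2,0,0],[2.7,-3.2,0,0],[0,0,4,0],[0,0,4,0],[0,0,3,0],[0,0,1,0]])

```text
time_s: 2.5
eef_pos: [477.1, -155.1, 181.3]
ee_rot: [-0.001, 1.0, 0.012, -0.002]
force: [-0.3, -0.6, 0.7]
grip_width: 0.701
```

Run:
```python
from h import *
from rig import capture
import cv2
where()
s=capture("scene");im=s["img"][:,:,::-1]
cv2.imwrite('pics/s1.png',cv2.resize(im[130:330,200:466],None,fx=3,fy=3,interpolation=cv2.INTER_CUBIC))
w=capture("wrist");cv2.imwrite('pics/w1.png',w["img"][:,:,::-1]);print(w["eye"],w["rotation"],w["fov_y"])
```

```text
t 2.5 chute xy [-255.6   74.7] z 181.3 toolx ang-chute(-y) deg 0.07 F [-0.3 -0.6  0.7] w 0.701
[ 562.88903355 -152.38966795  251.22366753] [ 0.12025565  0.70608674 -0.68771957 -0.11841406] 59.62453937850756
```

View pics/s1.png

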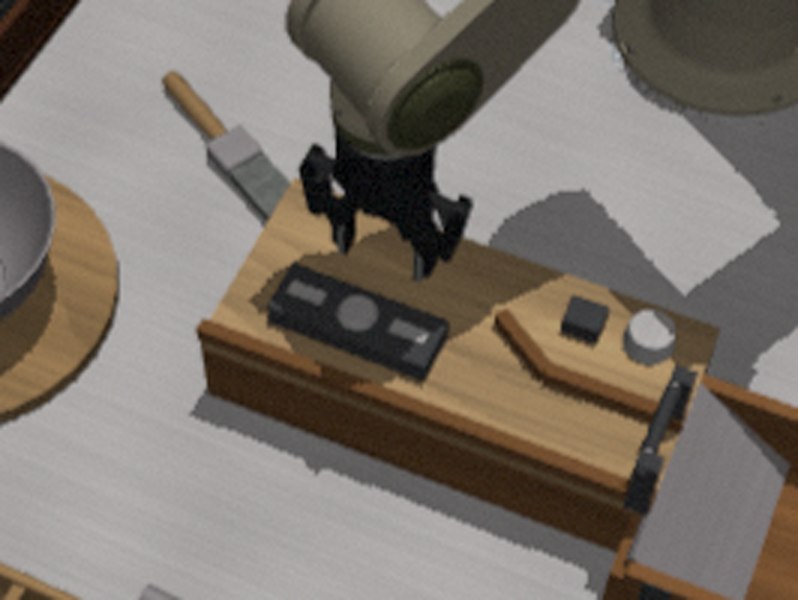

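View pics/w1.png

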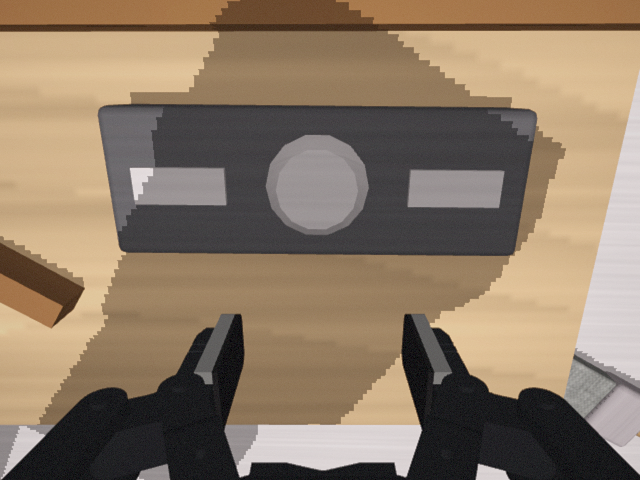

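Run:
```python
from h import *
from rig import capture
import cv2
s,r=where()
w=capture("wrist")
for x in(-11,11):
  for y in (30,-30):
    print(x,y,[(L,proj(w,s["eef_pos"]+r@np.array([x,y,L])).round()) for L in (54,60,66,73,80)])
Z=[(98,106),(537,110),(515,254),(121,251)]
k=np.array([M.T@(unproj(w,z,115)[:2]-t) for z in Z]);print(k.round(1),k.mean(0))
```

```text
t 2.6 chute xy [-256.2   74. ] z 183.4 toolx ang-chute(-y) deg 0.05 F [0.8 0.2 0.3] w 0.699
-11 30 [(54, array([409., 383.])), (60, array([406., 372.])), (66, array([403., 363.])), (73, array([400., 352.])), (80, array([397., 342.]))]
-11 -30 [(54, array([240., 383.])), (60, array([243., 372.])), (66, array([246., 362.])), (73, array([249., 352.])), (80, array([252., 342.]))]
11 30 [(54, array([414., 329.])), (60, array([410., 320.])), (66, array([407., 311.])), (73, array([404., 302.])), (80, array([400., 294.]))]
11 -30 [(54, array([236., 328.])), (60, array([240., 319.])), (66, array([243., 311.])), (73, array([246., 302.])), (80, array([249., 294.]))]
[[-184.6   -8. ]
 [-322.7   -7.1]
 [-323.3   41.5]
 [-184.2   40.7]] [-253.70817127   16.75632107]
```

apply_moves(targets=[[0,0,1,0],[0,0,1,0],[1.0,0.2,0,0],[0.6,0,0,0],[0.4,0,0,0],[0.4,0,0,0],[0.4,0,0,0],[0.4,0,0,0]])

```text
time_s: 3.45
eef_pos: [510.3, -156.9, 163.9]
ee_rot: [0.0, 1.0, 0.012, -0.0]
force: [-1.0, -0.3, 0.2]
grip_width: 0.702
```

apply_moves(targets=[[0.3,0,0,0],[0.3,0,0,0],[0.2,0,0,0],[0.1,0,0,0],[0,0,0,0]])

```text
time_s: 3.95
eef_pos: [519.2, -156.8, 163.9]
ee_rot: [0.0, 1.0, 0.012, 0.0]
force: [-0.8, 0.2, -0.4]
grip_width: 0.702
```

```bash
cat > look.py <<'E'
import sys
from h import *
from rig import capture
import cv2
where()
w=capture("wrist");cv2.imwrite(f'pics/w{sys.argv[1]}.png',w["img"][:,:,::-1])
E
python3 look.py 2
```

```text
t 3.95 chute xy [-258.2   32.7] z 163.9 toolx ang-chute(-y) deg 0.06 F [-0.8  0.2 -0.4] w 0.702
```

View pics/w2.png

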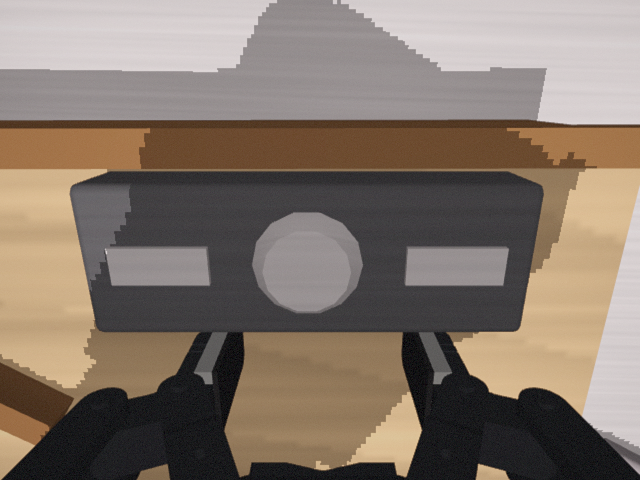

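Run:
```python
from h import *
from rig import capture
w=capture("wrist")
f=lambda z,h:(M.T@(unproj(w,z,h)[:2]-t)).round(1)
print("fence in",f((200,168),106),f((500,168),106))
Z=[(70,187),(544,185),(519,332),(97,331)]
k=np.array([f(z,115) for z in Z]);print(k,k.mean(0)); print("foot", f((110,172),91),f((508,172),91))
```

```text
fence in [-219.9  -31.7] [-311.4  -31.9]
[[-184.6  -27.6]
 [-320.9  -28.5]
 [-321.3   19.8]
 [-184.1   19.7]] [-252.725   -4.15 ]
foot [-184.7  -27.8] [-320.6  -28.1]
```

apply_moves(targets=[[-1.0,0,0,0],[-2.0,0,0,0],[0,0,-4,0],[0,0,-3,0],[0,4,0,-8.5],[0,0,0,-8.5]], grip=1.5)

```text
time_s: 4.65
eef_pos: [489.6, -200.4, 234.9]
ee_rot: [0.001, 0.987, 0.162, 0.001]
force: [-0.9, -0.1, 0.0]
grip_width: 0.175
```

```bash
python3 -c "
from h import *
s,r=where();print(s['joints'])"
```

```text
t 4.65 chute xy [-301.1   63.3] z 234.9 toolx ang-chute(-y) deg 17.26 F [-0.9 -0.1  0. ] w 0.175
[-6.09829484e-01  3.84386201e-01  1.58612305e+00 -7.54034249e-04
  1.16800030e+00  6.36363701e-01]
```

apply_moves(targets=[[0,0,0,-8.5],[0,0,0,-8.5],[0,0,0,-8.5],[0,0,0,-8.5],[0,0,0,-8.5],[0,0,0,-8.5],[0,0,0,-8.5],[0,0,0,-8.5]])

```text
time_s: 5.45
eef_pos: [489.4, -197.4, 233.8]
ee_rot: [-0.0, 0.727, 0.687, -0.0]
force: [0.2, -0.1, -0.4]
grip_width: 0.174
```

apply_moves(targets=[[0,0,0,-4.8],[0,0,0,0]])

```text
time_s: 5.65
eef_pos: [489.5, -197.4, 233.9]
ee_rot: [-0.0, 0.699, 0.715, -0.0]
force: [0.5, -0.6, -0.4]
grip_width: 0.178
```

```bash
python3 -c "
from h import *
s,r=where();print(s['joints'])"
```

```text
t 5.65 chute xy [-298.2   63.4] z 233.9 toolx ang-chute(-y) deg 89.88 F [ 0.5 -0.6 -0.4] w 0.178
[-6.05501452e-01  3.84043276e-01  1.58945477e+00 -6.52254401e-06
  1.16828327e+00 -6.27180958e-01]
```

apply_moves(targets=[[-2.8,3.4,0,0],[-2.9,3.3,0,0],[0,0,3,0],[0,0,2,0],[0,0,1,0],[0,0,0,0]])

```text
time_s: 6.25
eef_pos: [557.7, -252.8, 172.9]
ee_rot: [-0.001, 0.7, 0.714, -0.0]
force: [0.3, 0.4, -0.5]
grip_width: 0.174
```

```bash
python3 look.py 3
```

```text
t 6.25 chute xy [-355.2   -3.5] z 172.9 toolx ang-chute(-y) deg 89.77 F [ 0.3  0.4 -0.5] w 0.174
```

View pics/w3.png

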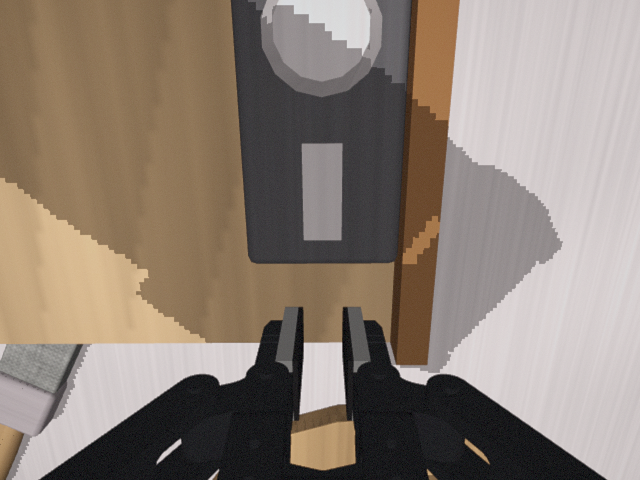

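apply_moves(targets=[[1.5,0,0,0],[0.5,0,0,0],[0.5,0,0,0],[0.8,0,0,0],[0.8,0,0,0],[0.8,0,0,0],[0.6,0,0,0],[0.4,0,0,0]])

```text
time_s: 7.1
eef_pos: [557.0, -193.4, 173.9]
ee_rot: [-0.0, 0.699, 0.715, 0.0]
force: [-0.1, -2.0, 0.6]
grip_width: 0.176
```

```bash
python3 look.py 4
```

```text
t 7.1 chute xy [-295.8   -4.2] z 173.9 toolx ang-chute(-y) deg 89.88 F [-0.1 -2.   0.6] w 0.176
```

View pics/w4.png

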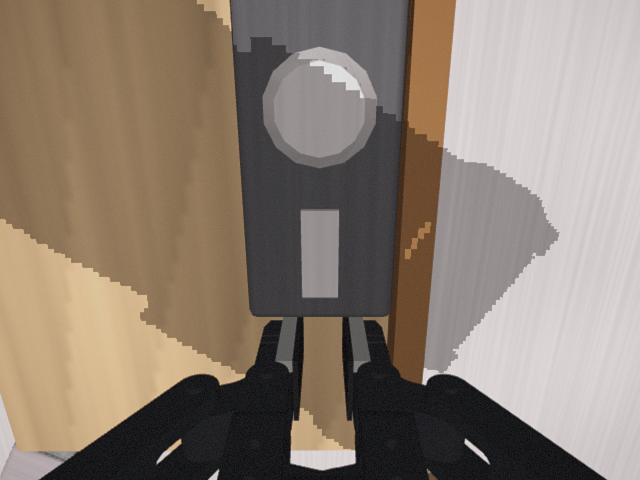

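apply_moves(targets=[[0.8,0,0,0],[1,0,0,0],[1,0,0,0],[1,0,0,0],[1,0,0,0],[1,0,0,0],[0.8,0,0,0],[0.4,0,0,0]])

```text
time_s: 7.95
eef_pos: [555.5, -123.1, 173.9]
ee_rot: [-0.0, 0.699, 0.715, -0.0]
force: [0.3, -1.2, -0.9]
grip_width: 0.175
```

```bash
python3 look.py 5
```

```text
t 7.95 chute xy [-225.5   -4.3] z 173.9 toolx ang-chute(-y) deg 89.89 F [ 0.3 -1.2 -0.9] w 0.175
```

View pics/w5.png

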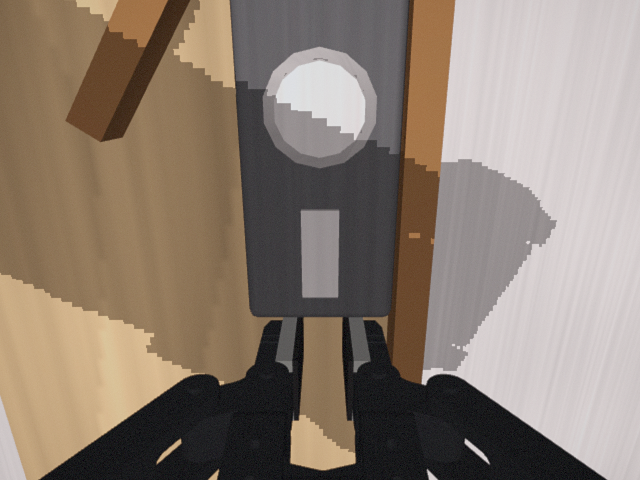

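apply_moves(targets=[[0.8,0,0,0],[1,0,0,0],[1,0,0,0],[1,0,0,0],[1,0,0,0],[1,0,0,0],[0.8,0,0,0],[0.4,0,0,0]])

```text
time_s: 8.8
eef_pos: [554.0, -53.2, 173.9]
ee_rot: [-0.0, 0.699, 0.715, 0.0]
force: [0.1, -1.3, -1.1]
grip_width: 0.178
```

```bash
python3 look.py 6
```

```text
t 8.8 chute xy [-155.5   -4.5] z 173.9 toolx ang-chute(-y) deg 89.89 F [ 0.1 -1.3 -1.1] w 0.178
```

View pics/w6.png

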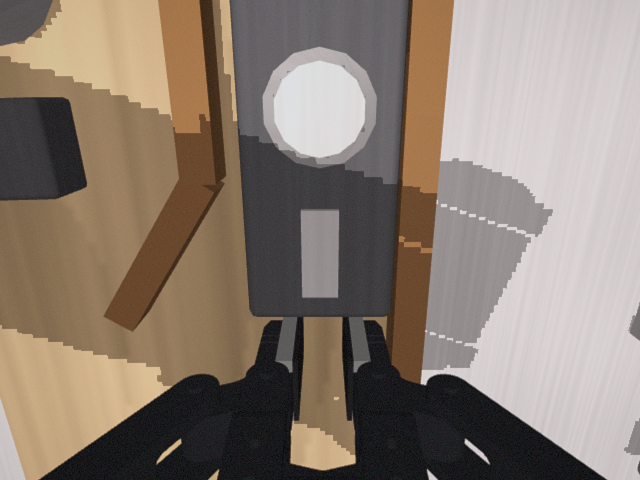

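apply_moves(targets=[[0.8,0,0,0],[1,0,0,0],[1,0,0,0],[1,0,0,0],[1,0,0,0],[1,0,0,0],[0.8,0,0,0],[0.6,0,0,0]])

```text
time_s: 9.65
eef_pos: [552.5, 18.8, 173.9]
ee_rot: [-0.0, 0.699, 0.715, 0.0]
force: [0.5, -1.5, 1.7]
grip_width: 0.172
```

```bash
python3 look.py 7;python3 - <<'E'
from rig import capture
import cv2
s=capture("scene");im=s["img"][:,:,::-1]
cv2.imwrite('pics/s7.png',cv2.resize(im[180:380,280:546],None,fx=3,fy=3,interpolation=cv2.INTER_CUBIC))
E
```

```text
t 9.65 chute xy [-83.5  -4.7] z 173.9 toolx ang-chute(-y) deg 89.88 F [ 0.5 -1.5  1.7] w 0.172
```

View pics/w7.png

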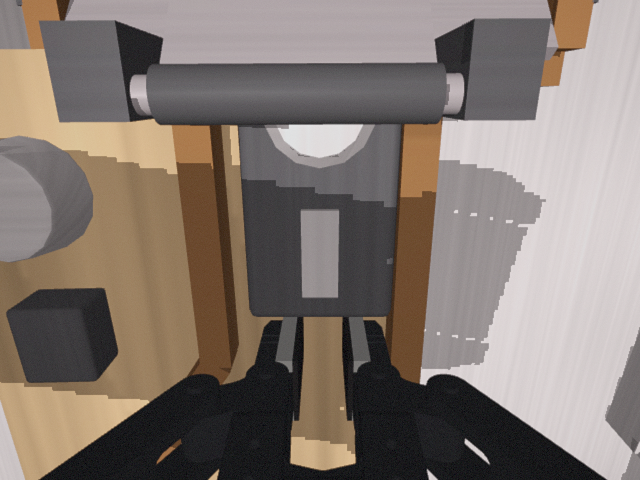

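View pics/s7.png

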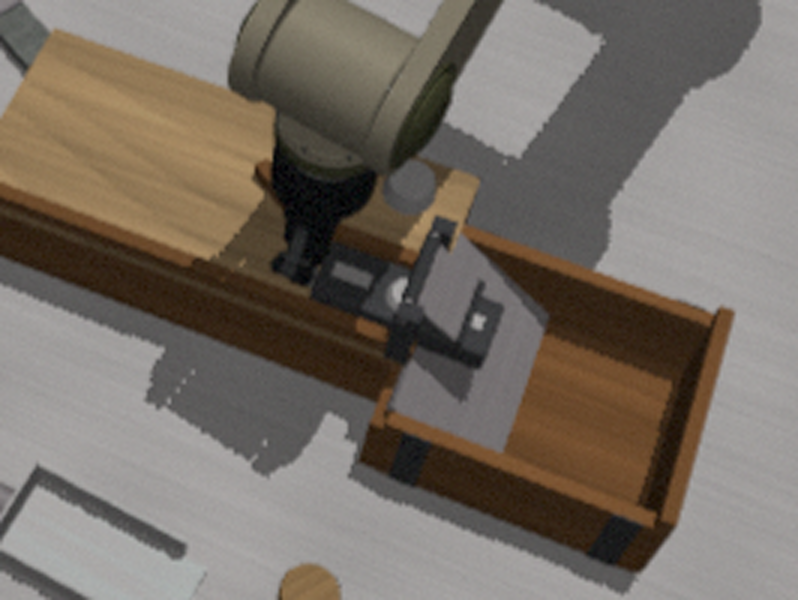

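apply_moves(targets=[[0.8,0,0,0],[0.8,0,0,0],[0.8,0,0,0],[0.4,0,0,0],[-2,0,0,0],[-3,0,0,0],[-2,0,-3,0],[0,0,-4,0]])

```text
time_s: 10.55
eef_pos: [552.8, -25.8, 243.2]
ee_rot: [-0.002, 0.7, 0.714, -0.001]
force: [0.9, 0.9, -0.4]
grip_width: 0.178
```

```bash
cat > sc.py <<'E'
import sys
from h import *
from rig import capture
import cv2
where()
s=capture("scene");im=s["img"][:,:,::-1]
cv2.imwrite(f'pics/s{sys.argv[1]}.png',cv2.resize(im[180:380,280:546],None,fx=3,fy=3,interpolation=cv2.INTER_CUBIC))
E
python3 sc.py 8
```

```text
t 10.55 chute xy [-128.1   -4. ] z 243.2 toolx ang-chute(-y) deg 89.71 F [ 0.9  0.9 -0.4] w 0.178
```

View pics/s8.png

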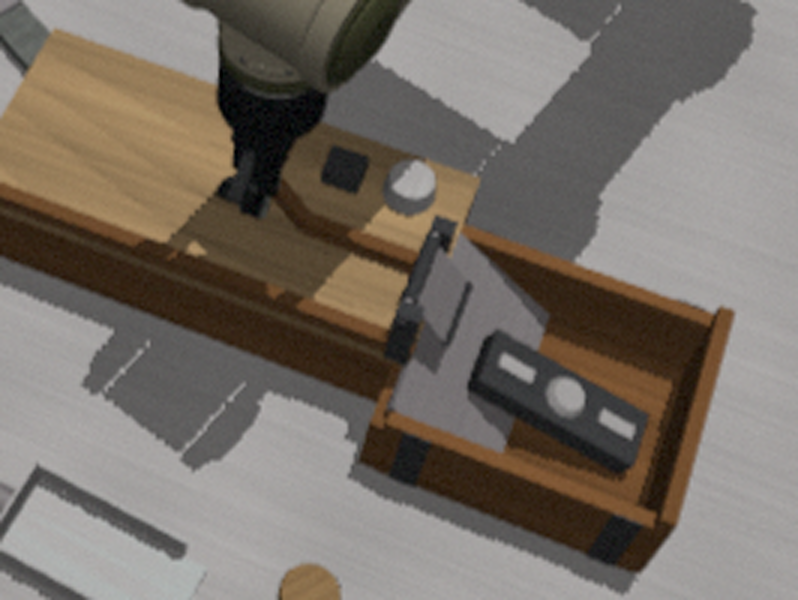

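The casting is in the crate, with the flap still swinging and the fingers already clear. I'll wait for it to shut.

apply_moves(targets=[[-3,0,-2,0],[0,0,0,0],[0,0,0,0],[0,0,0,0],[0,0,0,0],[0,0,0,0],[0,0,0,0],[0,0,0,0]])

```text
time_s: 11.4
eef_pos: [554.0, -53.9, 263.8]
ee_rot: [-0.0, 0.699, 0.715, -0.0]
force: [-0.2, 0.4, 0.3]
grip_width: 0.176
```

apply_moves(targets=[[0,0,0,0],[0,0,0,0],[0,0,0,0],[0,0,0,0],[0,0,0,0],[0,0,0,0],[0,0,0,0],[0,0,0,0]])

```text
time_s: 12.2
eef_pos: [554.0, -54.1, 263.9]
ee_rot: [-0.0, 0.7, 0.715, -0.0]
force: [-1.3, -0.5, 0.6]
grip_width: 0.178
```

apply_moves(targets=[[0,0,0,0],[0,0,0,0],[0,0,0,0],[0,0,0,0],[0,0,0,0],[0,0,0,0],[0,0,0,0],[0,0,0,0]])

```text
time_s: 13.0
eef_pos: [554.0, -54.1, 263.9]
ee_rot: [-0.0, 0.7, 0.715, -0.0]
force: [-0.5, -0.3, 0.2]
grip_width: 0.172
```

apply_moves(targets=[[0,0,0,0],[0,0,0,0],[0,0,0,0],[0,0,0,0],[0,0,0,0],[0,0,0,0],[0,0,0,0],[0,0,0,0]])

```text
time_s: 13.8
eef_pos: [554.0, -54.1, 263.9]
ee_rot: [-0.0, 0.7, 0.715, 0.0]
force: [0.3, -0.5, -0.1]
grip_width: 0.18
```

apply_moves(targets=[[0,0,0,0],[0,0,0,0],[0,0,0,0],[0,0,0,0],[0,0,0,0],[0,0,0,0],[0,0,0,0],[0,0,0,0]])

```text
time_s: 14.6
eef_pos: [554.0, -54.1, 263.9]
ee_rot: [-0.0, 0.7, 0.715, -0.0]
force: [0.4, 0.3, 0.4]
grip_width: 0.178
```

```bash
python3 sc.py 9; python3 look.py 9
```

```text
t 14.6 chute xy [-156.4   -4.5] z 263.9 toolx ang-chute(-y) deg 89.85 F [0.4 0.3 0.4] w 0.178
t 14.65 chute xy [-156.4   -4.5] z 263.9 toolx ang-chute(-y) deg 89.86 F [ 0.8 -0.4 -0.3] w 0.174
```

View pics/s9.png

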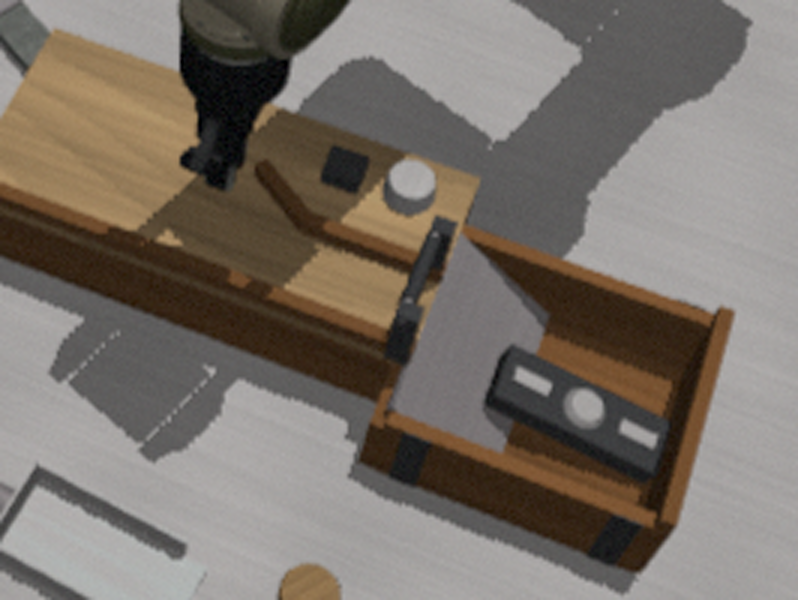

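View pics/w9.png

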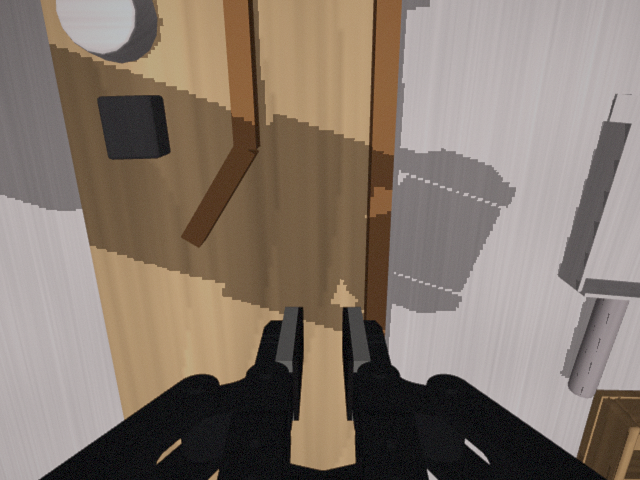

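The flap no longer shows beyond the rod and the casting is flat in the crate at about (585, 405). I'll wait a little longer, check that nothing is still moving, then hand in.

apply_moves(targets=[[0,0,0,0],[0,0,0,0],[0,0,0,0],[0,0,0,0],[0,0,0,0],[0,0,0,0],[0,0,0,0],[0,0,0,0]])

```text
time_s: 15.5
eef_pos: [554.0, -54.1, 263.9]
ee_rot: [-0.0, 0.7, 0.715, 0.0]
force: [-0.2, -0.6, 0.2]
grip_width: 0.172
```

apply_moves(targets=[[0,0,0,0],[0,0,0,0],[0,0,0,0],[0,0,0,0],[0,0,0,0],[0,0,0,0],[0,0,0,0],[0,0,0,0]])

```text
time_s: 16.3
eef_pos: [554.0, -54.1, 263.9]
ee_rot: [0.0, 0.7, 0.715, 0.0]
force: [-0.3, 0.1, -0.5]
grip_width: 0.178
```

```bash
python3 sc.py 10
python3 - <<'E'
import cv2,numpy as np
a=cv2.GaussianBlur(cv2.imread('pics/s9.png'),(9,9),0).astype(int);b=cv2.GaussianBlur(cv2.imread('pics/s10.png'),(9,9),0).astype(int)
d=abs(a-b).max(2);print(d.max(),d[220:500,370:720].max(),(d>25).sum())
E
```

```text
t 16.3 chute xy [-156.4   -4.6] z 263.9 toolx ang-chute(-y) deg 89.85 F [-0.3  0.1 -0.5] w 0.178
21 21 0
```

```bash
python3 -c "
from rig import ctrl
print(ctrl.finish_job())"
```

```text
the job is handed in; nothing more can be done
None
```

The casting lies in the catch crate, the flap looks shut, and I handed the job in at about 16 s of the 51 s allowed. The hand-in gives no verdict.

I squared the casting up near the fence with a gentle sideways push. Then I pushed it end-on along the channel, so that it opened the flap itself and slid into the crate. I drew the fingers back and up straight away, while the flap was still open.

- **Casting and flap:** the last two scene pictures, about 1.7 s apart, show the casting at rest in the crate. The flap no longer shows beyond its rod. I judged this by eye and did not measure its angle.
- **Motion:** there was no significant change between those two pictures.
- **Robot:** the fingers were well clear of everything. The tool force I read between moves never went above about 3 N.
- **Other things:** the plug and the nub look unmoved in the pictures. I did not check the rest closely, but the arm kept clear of them.
- **Measurement mismatch:** my fit of the chute position was off by up to about 2.4 mm between points. The fence check from the wrist camera agreed to within 1 mm.

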